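# Wind up the slack tension wheel on the blue wire feeder

## Robot

A 6-joint arm with a two-finger parallel gripper is mounted at the origin on the work surface. World frame = base frame: x ahead of the robot, y to its left, z up, the work surface at z = 0. Lengths are in mm, angles in rad, forces in N, time in s.
With the tool pointing down it reaches from about 275 to 750 mm from the base axis. Payload 10.2 kg.
Tool frame: the origin (TCP) lies between the finger pads; the fingertips stand 17 mm ahead of it and the grasp point (between the pads) lies 2 mm behind it (tips_ahead is the distance from the TCP to the fingertips, in mm); z points along the fingers, y is the line along which they close (so a half turn about z gives the same grasp; the last joint's range is limited). The gripper opens to 85 mm and grips with 20 to 120 N. Pads are 22 mm wide; open, the fingers measure 114 mm over their backs; the gripper's body (76 mm by 85 mm) begins 54 mm behind the grasp point. The pads swing forward as they close: fully open they stand 13 mm farther back than shut.
Start: joints at [-1.537, 0.313, 1.498, -0, 1.331, -0.223], TCP at [133.33, -507.794, 248.294] pointing down, gripper open.
Joint ranges: [-2.94, 2.94], [-0.97, 2.17], [0.19, 2.56], [-1.23, 4.37], [0.02, 3.11], [-2.88, 2.88]. Speed limits (rad/s): [2.39, 2.39, 3.01, 3.14, 3.14, 3.14].

## Interface

Orientations are given as a unit quaternion [w, x, y, z].
In Python, from rig import sense, capture, finish_job, boxes_of, tips_ahead gives the robot as it stands.
- The arm moves only by the tool drive_tool, never from a script. Its argument "commands" is text: rows parted by semicolons, each of 7 numbers parted by spaces: the shift along the world's x, y, z in units of 0.1 m (1.0 is 0.1 m), then the turn, a rotation vector about the world's x, y, z in units of pi/4 rad (1.0 is pi/4 rad), then the opening in per cent of the stroke, from 0 (shut) to 100 (fully open). A call has 1 to 20 rows; each row shifts and turns the commanded pose from where the row before left it; what a row does not reach is not made up. A row lasts 1/12 s, in which the tool goes at most 41.7 mm and 7.16 degrees, less where a joint would pass 70% of its speed; a pose out of reach is approached as far as the arm can. A call with a number of a shift or a turn outside -1 to 1 is refused whole. A call with a gripper value outside its range is refused whole. The fingers move at their own pace and stop on an object; "force" is the grip in N (left out, the last holds). Time passes only in rows, so rows that do not move let the fingers close. It gives the time, the measured TCP pose, the force, the opening and the grip force at its end, in the units of the state.
- sense(): the state, without advancing time (a new reading comes with each control period).
- capture(name): name is "side" or "top"; returns a dict with "pixels" (480x640x3 uint8, blue, green, red), "fov_y" (degrees; the focal length in pixels is half the picture's height over the tangent of half this angle, whatever the lens; pixels are square), "cx", "cy" (the principal point, pixels), "position" and "attitude" of the camera in the world. Camera axes: x right, y down, z forward; pixel columns grow to the right and rows downward; lengths in mm; the calibration is good to about 2 mm. A picture is of the moment at which its call begins. There is no depth.
- finish_job(): hands the job in; it is judged then, once.
Trained networks look in a picture, given as the dict that the camera call returned (one of the last four; its "shot" number tells which), for a name from the list of things; names that differ only in an ending like _2 or _b are one class to them, and where a whole thing is asked for, a point or a joint stands for the part that bears it (a point fixed in the world has none). Each returns a list of dicts, best first, with "confidence" (0 to 1); they miss things now and then, are a little off and sometimes report something else, mostly with a low value. They report only what shows in the picture. A call takes as long as a camera call.
- boxes_of(picture, name): "position" ([column, row] in pixels, amid what is visible of it).
The state is a dict: "time_s": time; "joints": joint angles; "dq": joint speeds; "tau": joint torques, N m; "eef_pos": TCP position; "ee_rot": TCP orientation; "force": force on the tool from outside, world axes, zero at the start; "wrist_torque": the same for the moment, N m; "grip_width": opening from 0.0 (shut) to 1.0 (fully open); "grip_force": force on a finger pad.
Only numpy, scipy, OpenCV 4.12 (cv2) and the standard library are available. Lean on these libraries where they do the work, as an engineer would, in place of code of your own. Each camera call takes 0.05 s, during which the arm holds its last target. There are 200 camera calls.

## Task

The drive-roll tension of the blue wire feeder has been let off. Wind its tension wheel clockwise until it comes up firm with the pointer in the green band of the dial, without overtightening it into the red, and let go. Leave the yellow feeder's wheel alone: it is already set.

Things in the scene. Friction and masses are not known exactly. Their poses are not given: they have to be found in the camera images.
- blue_grip (a point): Tension wheel on top of the blue wire feeder (fixed): grey disc 80 mm across on a black dial 124 mm across, upright orange finger bar across it 60 x 16 x 36 mm high. Point on the vertical wheel axis, 12 mm below the bar's top, 24 mm above the disc, 160 mm above the bench. Turns with the wheel: z up, y along the bar to the white pointer, x across its 16 mm. Nothing near stands above the dial.
- blue_wheel (a joint): Blue wheel's angle, rad, growing clockwise seen from above; 0 slack, end stop 1.75. Starts at 0 to 0.45. At 0 the pointer lies along the feeder's +y. Dial: green band 1.10 to 1.50 (centre 1.30), red from 1.60, grey ticks at 0, 0.3, 0.6, 0.9. Resistance to winding grows steadily from 0.05 N m at 0 to a firm 0.25 N m at 1.30. Stays where it is left (below 1.6).
- yellow_grip (a point): The same point on the like wheel of the yellow wire feeder (same shape and size, fixed to the bench). The two feeders stand side by side, 0.3 to 0.55 m apart, either one on the left, yawed up to 0.35 rad. Its pointer is already in the green; leave it alone.
- yellow_wheel (a joint): Yellow wheel's angle, rad, measured the same way. Starts at 1.25 to 1.35 and is to stay there. Turns with a steady 0.18 N m and stays where it is left.

How it is judged:
By the outcome, as a careful person would: the job done as asked, in the order asked, and still so for the second after the job is handed in, with the robot touching nothing.
It also fails if it takes over 35 s, if anything falls off the work surface, if the arm or the gripper's body presses on something with over 40 N, if the wrist force passes 120 N, or if a joint passes its speed limit or range.

## Working session

There is one attempt and no reset: what is moved stays moved. The work goes in short steps, Python scripts to look and compute and a tool call to move; the robot and the scene stay as the last step left them, time stands still between calls to the robot, and variables do not carry over. Pictures are saved under pics/ and viewed, at most 10 in all, crops included, and the job is handed in when it is done.

Besides the shell and the picture viewer there is one more tool, called after "Request:" as name(argument=value, ...) on one line, values as JSON. drive_tool: Moves the arm, as the interface text tells. Shifts and turns lie within -1 to 1; 1 stands for 0.1 m of shift or pi/4 rad of turn. Its arguments: {"type":"object","properties":{"commands":{"type":"string"},"force":{"type":"number"}},"required":["commands"]}

```bash
mkdir -p pics
cat > h.py <<'E'
import numpy as np, cv2
from rig import *
from scipy.spatial.transform import Rotation as R
def rot(a):
    a=np.array(a,float)
    return a if a.shape==(3,3) else R.from_quat(a[[1,2,3,0]]).as_matrix()
def onplane(c,px,z):
    f=240/np.tan(np.radians(c["fov_y"])/2)
    d=rot(c["attitude"])@np.array([(px[0]-c["cx"])/f,(px[1]-c["cy"])/f,1])
    p=np.array(c["position"],float); return p+d*(z-p[2])/d[2]
def project(c,P):
    f=240/np.tan(np.radians(c["fov_y"])/2)
    q=rot(c["attitude"]).T@(np.array(P)-np.array(c["position"])); return [c["cx"]+f*q[0]/q[2],c["cy"]+f*q[1]/q[2]]
E
python3 - <<'E'
from h import *
for n in("top","side"):
    c=capture(n); cv2.imwrite(f"pics/{n}0.png",c["pixels"])
    print(n,c["fov_y"],c["cx"],c["cy"],c["position"],c["attitude"])
    for k in("blue_grip","yellow_grip"):
        for b in boxes_of(c,k)[:2]: print(k,b,onplane(c,b["position"],160).round(1))
s=sense();print(s["time_s"],s["ee_rot"],s["force"],s["grip_width"])
E
```

```text
top 56.73701864520099 326.2407336800327 247.18934688431148 [448.91851609  18.04313506 836.96927516] [ 0.06775234 -0.66100697  0.74370412 -0.07337297]
blue_grip {'position': [218.2, 258.5], 'confidence': 0.63} [587.5 172.7 160. ]
yellow_grip {'position': [472.6, 264.3], 'confidence': 0.66} [ 532.3 -216.2  160. ]
side 48.94094824278787 316.90411936556507 230.02187535804273 [500.62318178 617.1313072  578.24008156] [ 0.03009886 -0.06656493  0.87181702 -0.48435343]
blue_grip {'position': [283.2, 354.1], 'confidence': 0.64} [592.2 210.9 160. ]
yellow_grip {'position': [362.8, 193.2], 'confidence': 0.61} [ 533.6 -176.7  160. ]
0.3 [-2.08650671e-04  9.91768997e-01  1.28039886e-01  2.45218214e-05] [-0.58314074 -0.22427068  0.4849977 ] 0.9974923528921171
```

View pics/top0.png

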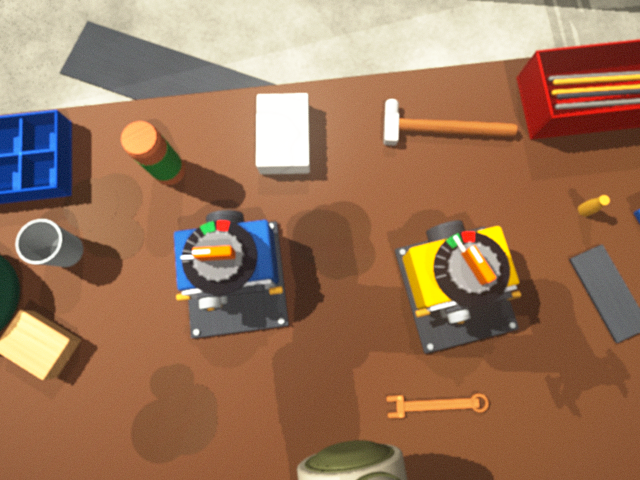

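View pics/side0.png

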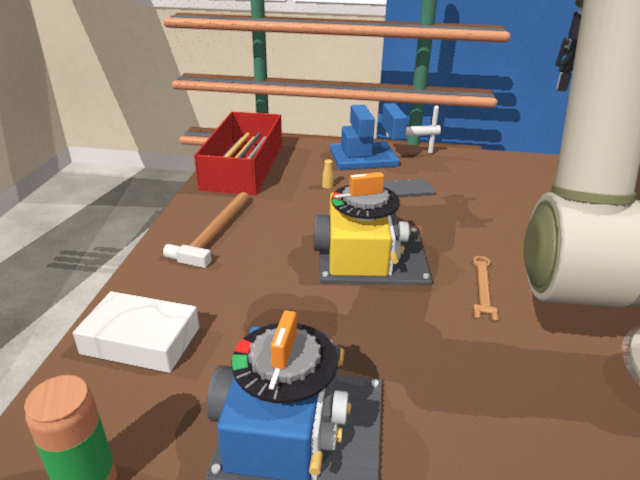

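Run:
```python
from h import *
c=capture("top"); d=capture("side")
a=cv2.resize(c["pixels"][200:350,160:310],None,fx=4,fy=4,interpolation=cv2.INTER_CUBIC)[:, :400] if 0 else None
im=np.hstack([cv2.resize(c["pixels"][205:305,170:270],(400,400),interpolation=cv2.INTER_CUBIC),cv2.resize(d["pixels"][300:420,225:345],(400,400),interpolation=cv2.INTER_CUBIC)])
cv2.imwrite("pics/z1.png",im)
def bar(p,x0,x1,y0,y1):
    h=cv2.cvtColor(p["pixels"],cv2.COLOR_BGR2HSV)
    m=cv2.inRange(h,(5,180,150),(20,255,255)); k=np.zeros_like(m);k[y0:y1,x0:x1]=m[y0:y1,x0:x1]
    n,l,s,cc=cv2.connectedComponentsWithStats(k); i=1+np.argmax(s[1:,4])
    pts=np.argwhere(l==i)[:,::-1].astype(np.float32)
    return s[i],cc[i],cv2.minAreaRect(pts)
for p,b in((c,(180,245,230,280)),(d,(260,310,300,380))):
    s,cc,r=bar(p,*b);print(s,cc,r,cv2.boxPoints(r).round(1).tolist())
    print(onplane(p,cc,160).round(1),onplane(p,cc,172).round(1))
# reference projections for candidate axis
for x,y in((585,175),):
  print(project(c,(x,y,136)),project(c,(x,y,172)),project(d,(x,y,136)),project(d,(x,y,172)))
# feeder yaw from base-plate corners z~10
q=[onplane(c,u,10)[:2] for u in((197,333),(283,323),(274,226))]
print(q,np.arctan2(*(q[0]-q[1])),)
```

```text
[194 246  40  14 193] [215.39896373 255.31088083] ((213.20880126953125, 252.7146759033203), (12.348136901855469, 38.80842971801758), 85.60128784179688) [[193.39999389648438, 248.0], [232.10000610351562, 245.10000610351562], [233.0, 257.3999938964844], [194.3000030517578, 260.3999938964844]]
[593.  176.6 160. ] [590.4 173.8 172. ]
[272 311  24  58 699] [283.95708155 340.23175966] ((283.2705993652344, 338.7823486328125), (18.87295150756836, 58.02890396118164), 12.528807640075684) [[267.79998779296875, 365.1000061035156], [280.3999938964844, 308.3999938964844], [298.79998779296875, 312.5], [286.20001220703125, 369.20001220703125]]
[595.6 189.8 160. ] [592.9 202.1 172. ]
[np.float64(220.4788550421921), np.float64(262.79217394148515)] [np.float64(214.86579918073613), np.float64(258.90072647488233)] [np.float64(295.8453301318913), np.float64(347.55090708238555)] [np.float64(295.5548968289693), np.float64(324.2924736666265)]
[array([484.58927829, 254.99791328]), array([484.12244911,  96.96764445]), array([668.7782806 ,  96.18091974])] 0.0029540405643966893
```

View pics/z1.png

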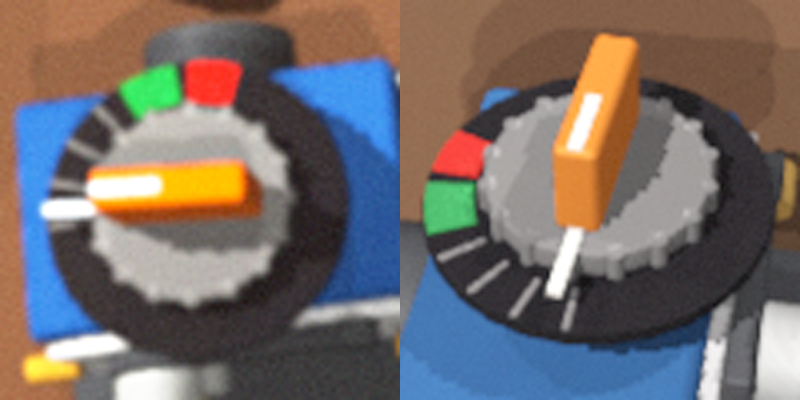

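Run:
```python
from h import *
c=capture("top"); d=capture("side")
T=lambda u:(170+u[0]/4,205+u[1]/4); S=lambda u:(225+(u[0]-400)*.3,300+u[1]*.3)
for n,p,u,z in(("disc T",c,T((192,204)),136),("bar T",c,T((167,183)),172),("disc S",d,S((600,178)),136),("bar S",d,S((598,97)),172)): print(n,onplane(p,u,z).round(1))
def ang(a,b): v=b-a; return np.arctan2(v[1],v[0])
A=onplane(c,T((245,178)),172);B=onplane(c,T((90,189)),172);print("bar dir T",ang(A,B),np.linalg.norm(A-B))
A=onplane(d,S((618,38)),172);B=onplane(d,S((580,155)),172);print("bar dir S",ang(A,B),np.linalg.norm(A-B))
ce=np.array([586,176,0]);
for n,p,f,z,us in(("T",c,T,124,dict(t0=(57,226),t3=(70,187),t6=(85,150),t9=(110,118),green=(150,88),red=(213,82),ptr=(48,208))),("S",d,S,124,dict(t0=(569,315),t3=(524,309),t6=(488,277),t9=(458,251),green=(452,206),red=(460,155),ptr=(553,293)))):
    q=onplane(p,f((192,204) if n=="T" else (600,178)),136)
    print(n,{k:round(float(ang(q,onplane(p,f(u),z))),2) for k,u in us.items()})
print(rot(sense()["ee_rot"]).round(3))
```

```text
disc T [596.5 178.2 136. ]
bar T [598.2 178.9 172. ]
disc S [595.7 186.2 136. ]
bar S [595.9 184.7 172. ]
bar dir T 1.5251987415159585 59.10679003368522
bar dir S 1.5470371940145 58.08701938591328
T {'t0': 1.57, 't3': 1.28, 't6': 0.98, 't9': 0.67, 'green': 0.3, 'red': -0.18, 'ptr': 1.44}
S {'t0': 1.56, 't3': 1.27, 't6': 0.9, 't9': 0.59, 'green': 0.19, 'red': -0.27, 'ptr': 1.39}
[[ 0.967  0.254 -0.   ]
 [ 0.254 -0.967  0.   ]
 [ 0.    -0.    -1.   ]]
```

Request:
drive_tool(commands="0.22 0.33 0 0 0 0.08 100;0.22 0.33 0 0 0 0.08 100;0.22 0.33 0 0 0 0.08 100;0.22 0.33 0 0 0 0.08 100;0.22 0.33 0 0 0 0.08 100;0.22 0.33 0 0 0 0.08 100;0.22 0.33 0 0 0 0.08 100;0.22 0.33 0 0 0 0.08 100;0.22 0.33 0 0 0 0.08 100;0.22 0.33 0 0 0 0.08 100;0.22 0.33 0 0 0 0.08 100;0.22 0.33 0 0 0 0.08 100;0.22 0.33 0 0 0 0.08 100;0.22 0.33 0 0 0 0.08 100;0.22 0.33 0 0 0 0.08 100;0.22 0.33 0 0 0 0.08 100;0.22 0.33 0 0 0 0.08 100;0.22 0.33 0 0 0 0.08 100;0.22 0.33 0 0 0 0.08 100;0.22 0.33 0 0 0 0.08 100", force=60)

```text
time_s: 2.17
eef_pos: [574.0, 154.2, 248.3]
ee_rot: [0.0, 0.726, 0.688, 0.0]
force: [1.4, -1.2, -0.1]
grip_width: 1.001
grip_force: 0.0
```

Request:
drive_tool(commands="0.12 0.14 0 0 0 0 100;0.11 0.13 -0.1 0 0 0 100;0 0 -0.2 0 0 0 100;0 0 -0.2 0 0 0 100;0 0 -0.15 0 0 0 100;0 0 -0.1 0 0 0 100;0 0 -0.1 0 0 0 100;0 0 0 0 0 0 100;0 0 0 0 0 0 100")

```text
time_s: 2.92
eef_pos: [596.5, 179.2, 163.6]
ee_rot: [0.0, 0.727, 0.686, 0.0]
force: [0.1, -0.3, 0.6]
grip_width: 1.001
grip_force: 0.0
```

Run:
```python
from h import *
c=capture("side"); cv2.imwrite("pics/s2.png",cv2.resize(c["pixels"][240:440,180:430],(750,600),interpolation=cv2.INTER_CUBIC))
s=sense();print(s["eef_pos"],s["force"])
```

```text
[596.69985086 179.19683962 164.13794641] [0.34494881 0.48502926 0.62075932]
```

View pics/s2.png

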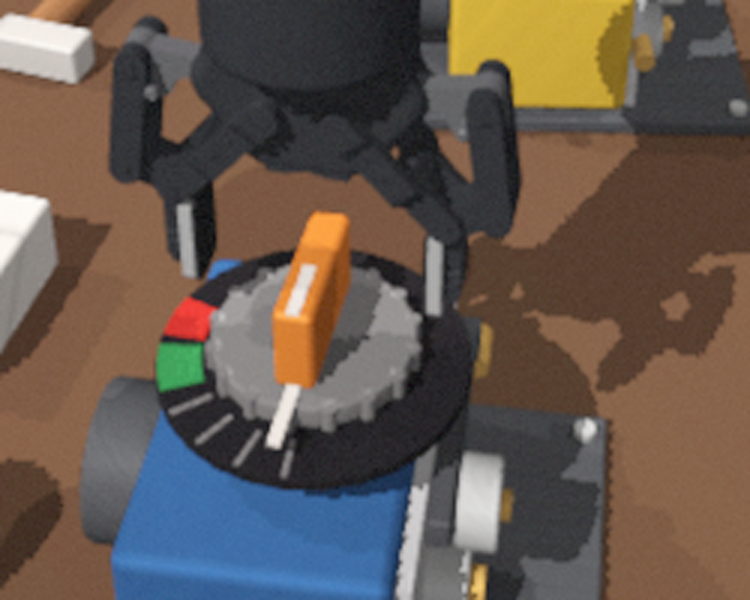

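The bar (310,300 in the crop) sits between the open fingers (pads at 187,240 and 435,275), which are well placed across it. I'm closing now.

Request:
drive_tool(commands="0 0 0 0 0 0 40;0 0 0 0 0 0 30;0 0 0 0 0 0 20;0 0 0 0 0 0 10;0 0 0 0 0 0 0;0 0 0 0 0 0 0;0 0 0 0 0 0 0;0 0 0 0 0 0 0;0 0 0 0 0 0 0;0 0 0 0 0 0 0", force=60)

```text
time_s: 3.8
eef_pos: [597.4, 179.1, 163.8]
ee_rot: [0.001, 0.727, 0.686, 0.001]
force: [6.8, 0.2, -0.4]
grip_width: 0.175
grip_force: 62.8
```

Request:
drive_tool(commands="0.01 0 0 0 0 -0.08 0;0 0 0 0 0 -0.08 0;0 0 0 0 0 -0.08 0;0 0 0 0 0 -0.08 0;0 0 0 0 0 -0.08 0;0 0 0 0 0 -0.08 0;0 0 0 0 0 -0.08 0;0 0 0 0 0 -0.08 0;0 0 0 0 0 -0.08 0;0 0 0 0 0 -0.08 0;0 0 0 0 0 -0.08 0;0 0 0 0 0 -0.08 0;0 0 0 0 0 -0.08 0;0 0 0 0 0 -0.08 0;0 0 0 0 0 -0.08 0;0 0 0 0 0 -0.08 0;0 0 0 0 0 0 0;0 0 0 0 0 0 0")

```text
time_s: 5.3
eef_pos: [596.0, 180.2, 163.7]
ee_rot: [-0.001, 0.968, 0.251, -0.001]
force: [-8.4, 3.5, 5.6]
grip_width: 0.177
grip_force: 63.7
```

Run:
```python
from h import *
c=capture("side"); cv2.imwrite("pics/s3.png",cv2.resize(c["pixels"][240:440,180:430],(750,600),interpolation=cv2.INTER_CUBIC))
s=sense();m=rot(s["ee_rot"]);print(s["eef_pos"],s["force"],s["wrist_torque"],np.arctan2(m[1,1],m[0,1]))
```

```text
[595.98480427 180.18716589 163.74812613] [-8.34688767  3.51812996  6.53110941] [ 0.68844524  1.53176571 -0.11997152] -1.0623299891746645
```

View pics/s3.png

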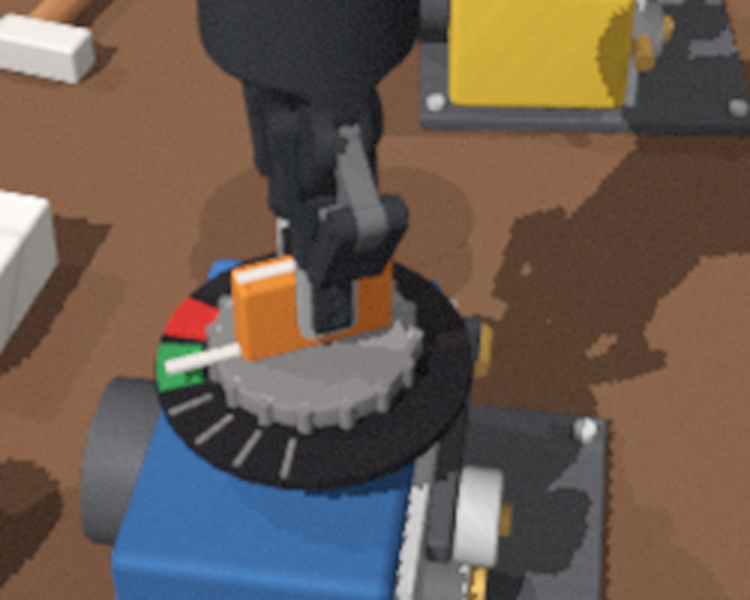

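The pointer tip at (170,367) looks to be mid-green, but it sits above the dial, so parallax shifts it. The tool angle puts the wheel at about 1.06, so I'll turn another 0.24 rad.

Request:
drive_tool(commands="0 0 0 0 0 -0.06 0;0 0 0 0 0 -0.06 0;0 0 0 0 0 -0.06 0;0 0 0 0 0 -0.06 0;0 0 0 0 0 -0.06 0;0 0 0 0 0 0 0;0 0 0 0 0 0 0;0 0 0 0 0 0 0")

```text
time_s: 6.02
eef_pos: [595.8, 180.6, 163.7]
ee_rot: [-0.001, 0.991, 0.136, -0.002]
force: [-10.0, 5.4, 6.2]
grip_width: 0.177
grip_force: 63.7
```

Run:
```python
from h import *
c=capture("side"); t=capture("top"); 
cv2.imwrite("pics/s4.png",np.hstack([cv2.resize(c["pixels"][300:420,225:345],(400,400),interpolation=cv2.INTER_CUBIC),cv2.resize(t["pixels"][205:305,170:270],(400,400),interpolation=cv2.INTER_CUBIC)]))
s=sense();m=rot(s["ee_rot"]);print(s["eef_pos"],s["force"],s["wrist_torque"],np.arctan2(m[1,1],m[0,1])+np.pi/2)
```

```text
[595.81750704 180.65027582 163.7446961 ] [-9.89477125  5.37581434  6.4911642 ] [1.0707593  1.58067668 0.01660049] 0.27321923435782147
```

View pics/s4.png

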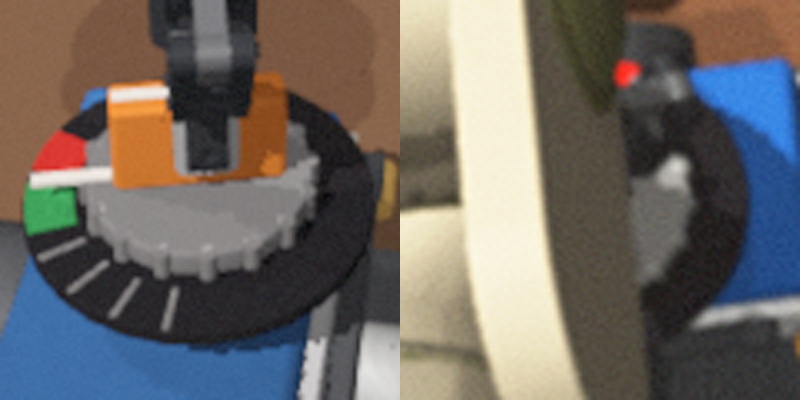

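Run:
```python
from h import *
c=capture("side")
u=(225+32*.3,300+181*.3); v0=(225+(553-400)*.3,300+293*.3)
for z in(124,130,134,138,142):
    o=[]
    for w in(u,v0):
        p=onplane(c,w,z)[:2]-[596.,182]; o+= [round(float(1.57-np.arctan2(p[1],p[0])),2),round(float(np.hypot(*p)),1)]
    print(z,o)
```

```text
124 [1.52, 60.6, 0.16, 46.6]
130 [1.42, 59.2, 0.11, 51.5]
134 [1.35, 58.5, 0.09, 54.8]
138 [1.28, 58.2, 0.07, 58.2]
142 [1.21, 58.1, 0.05, 61.6]
```

The tip radius comes out the same before and after (58 mm) only at z≈138. There the wheel angle reads 1.28, which matches the tool angle (1.30). Now I'll release and retreat.

Request:
drive_tool(commands="0 0 0 0 0 0 30;0 0 0 0 0 0 60;0 0 0 0 0 0 100;0 0 0 0 0 0 100;0 0 0 0 0 0 100;0 0 0 0 0 0 100;0 0 0.1 0 0 0 100;0 0 0.2 0 0 0 100;0 0 0.3 0 0 0 100;0 0 0.3 0 0 0 100;-0.3 -0.1 0.2 0 0 0 100;-0.35 -0.1 0 0 0 0 100;-0.35 -0.1 0 0 0 0 100;-0.35 -0.1 0 0 0 0 100;-0.3 -0.1 0 0 0 0 100;-0.1 0 0 0 0 0 100;0 0 0 0 0 0 100;0 0 0 0 0 0 100")

```text
time_s: 7.67
eef_pos: [423.0, 129.3, 274.2]
ee_rot: [0.0, 0.991, 0.136, 0.001]
force: [0.2, -0.6, -0.8]
grip_width: 1.001
grip_force: 0.0
```

Run:
```python
from h import *
c=capture("side"); t=capture("top")
cv2.imwrite("pics/s5.png",np.hstack([cv2.resize(c["pixels"][300:420,225:345],(400,400),interpolation=cv2.INTER_CUBIC),cv2.resize(t["pixels"][205:305,170:270],(400,400),interpolation=cv2.INTER_CUBIC)]))
s=sense();print(s["time_s"],s["eef_pos"],s["force"],s["dq"])
```

```text
7.7667 [423.38112918 129.35272493 273.47742961] [ 0.22128072 -0.14344992 -0.01168624] [ 0.00194408  0.01139702  0.00387037  0.00047361 -0.00254649 -0.00148781]
```

View pics/s5.png

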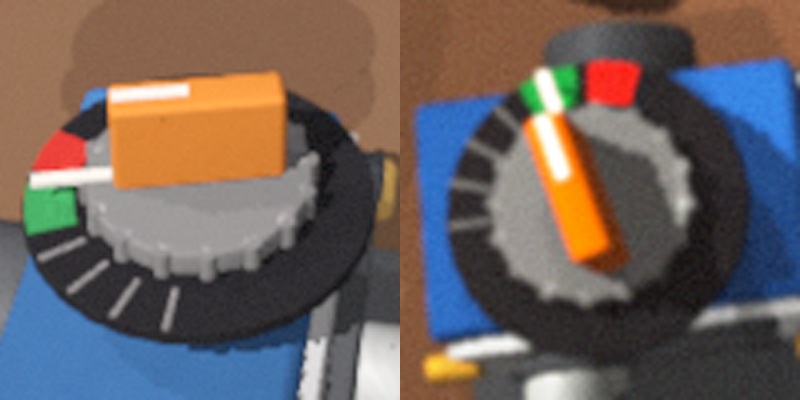

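The top view shows the pointer tip at (545,80), centred in the green band, and it didn't shift on release.

```bash
python3 -c "
from rig import *
print(finish_job())"
```

```text
the job is handed in; nothing more can be done
None
```

The blue feeder's tension wheel is wound to about 1.3 rad, with the pointer in the middle of the green band; I let go, backed the arm clear, never touched the yellow wheel, and handed the job in at about 8 s.

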